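# Trim the grading-lamp driver

### The arm

A 6-joint arm with a two-finger parallel gripper is mounted at the origin on the work surface. World frame = base frame: x ahead of the robot, y to its left, z up, the work surface at z = 0. Lengths are in m, angles in rad, forces in N, time in s.
With the tool pointing down it reaches from about 0.325 to 0.9 m from the base axis. Payload 6.1 kg.
Tool frame: the origin (TCP) lies midway between the tips of the shut fingers; the grasp point (between the pads) lies 19 mm behind it; z points along the fingers, y is the line along which they close (so a half turn about z gives the same grasp; the last joint's range is limited). The gripper opens to 85 mm and grips with 20 to 120 N. Pads are 22 mm wide; open, the fingers measure 114 mm over their backs; the gripper's body (76 mm by 85 mm) begins 54 mm behind the grasp point. The pads swing forward as they close: fully open they stand 13 mm farther back than shut.
Start: joints at [-1.355, 0.22, 1.526, -0, 1.395, -0.126], TCP at [0.209, -0.589, 0.231] pointing down, gripper open.
Joint ranges: [-2.98, 2.98], [-0.91, 2.08], [0.09, 2.57], [-1.24, 4.39], [0.2, 2.65], [-2.68, 2.68]. Speed limits (rad/s): [2.57, 2.57, 3.01, 3.14, 3.14, 3.14].

### API

Orientations are given as [roll, pitch, yaw] about the fixed x, y, z axes, in that order (R = Rz(yaw) Ry(pitch) Rx(roll)).
In Python, from plant import movep, move_l, set_joints, gripper_to, hold, inverse_kinematics, observe, get_image, get_calibration, Unreachable, job_done gives the robot as it stands. Calls block until the motion is done:
- movep(position, orientation): joint-space move of the TCP to a pose.
- move_l(position, feed=0.15, rotation=None, max_force=None): straight line of the TCP; rotation=None keeps the orientation; feed is the mean speed in m/s. With max_force (N) it stops when the force on the tool has changed by that much, and returns True; else False.
- set_joints(angles): joint-space move.
- gripper_to(opening, f_grip=None): finger opening in m; f_grip is the grip in N (None keeps the last); returns when the fingers have stopped.
- hold(seconds).
- inverse_kinematics(position, orientation): joint angles nearest the present ones, or None.
- observe(): the state.
- get_image(name): name is "scene" or "top"; returns (picture, depth): 420x560x3 uint8, red, green, blue; 420x560 float32, m along the optical axis (not along the pixel's ray), 0 where there is no reading.
- get_calibration(name): a dict with "intrinsics" (3x3 intrinsics, pixels), "world_from_camera" (4x4, takes a point from camera to world coordinates). Camera axes: x right, y down, z forward; pixel columns grow to the right and rows downward; lengths in m; the calibration is good to about 2 mm. A picture is of the moment at which its call begins. get_calibration takes no time and is no camera call.
A pose or a line that the arm cannot do raises Unreachable and nothing moves.
- job_done(): hands the job in; it is judged then, once.
The state is a dict: "time_s": time; "q": joint angles; "joint_velocities": joint speeds; "joint_torque": joint torques, N m; "eef_pos": TCP position; "tcp_rot": TCP orientation; "ft_force": force on the tool from outside, world axes, zero at the start; "torque": the same for the moment, N m; "opening": finger opening in m; "grasp_force": force on a finger pad.
Only numpy, scipy, OpenCV 4.12 (cv2) and the standard library are available. Lean on these libraries where they do the work, as an engineer would, in place of code of your own. Each camera call takes 0.05 s, during which the arm holds its last target. There are 200 camera calls.

### The job

Take the square-handled plastic tuning tool out of its stand, fit its blade into the slotted trimmer screw down in the well of the white lamp driver unit, and turn the screw with it, either way round, until the pointer stands at the broad black mark on the dial. Then put the tuning tool back in the stand it came from, fully home with its flange down on the stand, leaving the pointer at the mark and the other things on the table where they are.

Things in the scene. Friction and masses are not known exactly. Their poses are not given: they have to be found in the camera images.
- tuner: Tuning tool, grey plastic, 141 mm long, 70 g, standing upright in its stand at the start. Origin at the middle of the blade's lower edge, z up along the tool to the handle's end. From below: flat white blade 18 mm wide (along its x) and 3 mm thick (along its y), 12 mm long; round shank 22 mm in diameter from z = 12 to 45 mm; round flange 36 mm in diameter from 45 to 51 mm; square handle 26 x 26 mm (faces along x and y) from 51 to 141 mm
- tuner_tip (a point): middle of the lower edge of the tuning tool's blade (same as the tool's origin and axes)
- tuner_grip (a point): point on the tuning tool's axis in the handle, 110 mm above the blade's edge; a good place to grip
- tool_stand: The stand the tuning tool belongs in: white block 75 x 75 x 60 mm, fixed to the table, origin under its centre. A vertical round hole, 26 mm in diameter with a 3 mm chamfer, 50 mm deep, lies in the middle of its top. With the tool home its flange lies on the block's top and the blade's edge is 15 mm above the block's underside
- probe_stand: An identical fixed stand which holds the probe; the two stands stand left and right of the driver unit, either way round
- probe: A bystander: steel probe with a conical tip and a slim round black handle 16 mm in diameter, 105 mm long, upright in its own stand; leave alone
- unit: Lamp driver unit, white box 150 (x) x 200 (y) x 60 mm high, fixed to the table, origin under its centre. At x = 0, y = +30 mm a vertical round well, 25 mm in diameter with a 4 mm chamfer, goes down from the top; the trimmer screw lies in it. Round the well is a dial. A black terminal strip 14 mm high lies along the -y edge
- screw_face (a point): middle of the trimmer screw's upper face, on the screw's vertical axis, 18 mm below the top of the unit; axes as the unit's. The brass face is cut by a straight slot right across, 7 mm wide and 7.5 mm deep. The slot's direction is not given here: its angle to the pointer is different every time, so it has to be seen or felt for. The screw turns freely past one full turn in both directions, with a dry friction of about 0.06 N m and stays where it is left
- pointer_tip (a point): outer end of the black pointer (28 x 7 mm) which turns with the trimmer screw, angle for angle, about the well; 46 mm from the screw's axis, at the level of the unit's top. It is only seen, it cannot be pushed
- mark (a point): the place on the dial where the pointer's outer end should be: 46 mm from the screw's axis on the unit's -x side, just inside the black square mark (12 x 12 mm)
- loupe: bystander: folding steel loupe, 96 mm long, 17 mm high, lying near the robot
- loupe_case: bystander: brown round loupe case, 52 mm in diameter, 55 mm high
- tweezers: bystander: steel tweezers, 150 mm long, lying flat
- stone_box: bystander: black divided stone box 110 x 80 x 30 mm
- stone_jar: bystander: glass jar with black cap, 52 mm in diameter, 60 mm high, beyond the unit
- ring_cup: bystander: small steel cup, 64 mm wide, 40 mm high, beyond the unit
Not all that is in view belongs to the job. What is shaped like the tuner but blue is not meant.

How it is judged:
On the way, in this order (a step that is already met when the one before it is completed fails the run):
1. the tuning tool is lifted clear of its stand (height (world z) of tuner_tip above 0.065 m and contact force between the fingers and tuner above 0.5 N), for 0.1 s.
2. the tool's blade is in the slot of the trimmer screw (horizontal distance between tuner_tip and screw_face below 0.004 m and z of tuner_tip in the frame of screw_face below -0.002 m), for 0.1 s.
3. with the blade in the slot, the pointer's end is within 7 mm of the mark (all of step 2 and horizontal distance between pointer_tip and mark below 0.007 m), for 0.15 s.
At the end, for the whole second after the job is handed in: The pointer's end is within 7 mm of the mark, and the tuning tool is back in its own stand: upright within 0.1 rad, within 7 mm of the hole's middle, its flange within 3 mm of the stand's top, released and at rest (horizontal distance between pointer_tip and mark below 0.007 m and horizontal distance between tuner_tip and tool_stand below 0.007 m and z of tuner_tip in the frame of tool_stand below 0.018 m and angle between tuner's own z axis and vertical below 0.1 rad and linear speed of tuner below 0.02 m/s); the robot touches nothing.
It fails at once if a bystander is moved by more than 30 mm (distance of any of probe, loupe, loupe_case, tweezers, stone_box, stone_jar, ring_cup from where it was at the start of the episode above 0.03 m).
It also fails if it takes over 72 s, if anything falls off the work surface, if the arm or the gripper's body presses on something with over 40 N, if the wrist force passes 120 N, or if a joint passes its speed limit or range.

## Working session

There is one attempt and no reset: what is moved stays moved. The work goes in short steps, each a Python script; the robot and the scene stay as the last script left them, time stands still between calls to the robot, and variables do not carry over. Pictures are saved under pics/ and viewed, at most 10 in all, crops included, and the job is handed in when it is done.

```bash
mkdir -p pics
cat > h.py <<'E'
import numpy as np, cv2
from plant import *
def cloud(name):
    im,d=get_image(name); c=get_calibration(name); K=np.array(c["intrinsics"]); T=np.array(c["world_from_camera"])
    v,u=np.mgrid[0:d.shape[0],0:d.shape[1]]
    P=np.stack([(u-K[0,2])/K[0,0]*d,(v-K[1,2])/K[1,1]*d,d],-1)@T[:3,:3].T+T[:3,3]
    P[d==0]=np.nan
    return im,P
def save(n,im): cv2.imwrite("pics/"+n,cv2.cvtColor(im,cv2.COLOR_RGB2BGR))
E
python3 - <<'E'
from h import *
for n in("top","scene"):
    im,P=cloud(n); np.savez(n,im=im,P=P); save(n+"0.png",im)
    c=get_calibration(n); print(np.round(c["intrinsics"],1).tolist(),np.round(c["world_from_camera"],3).tolist())
o=observe();print(o["tcp_rot"],o["time_s"])
E
```

```text
[[507.1, 0.0, 280.5], [0.0, 507.1, 214.1], [0.0, 0.0, 1.0]] [[-0.026, -0.983, 0.182, 0.342], [-1.0, 0.026, -0.0, -0.004], [-0.005, -0.182, -0.983, 1.383], [0.0, 0.0, 0.0, 1.0]]
[[455.0, 0.0, 276.8], [0.0, 455.0, 206.1], [0.0, 0.0, 1.0]] [[0.232, 0.722, -0.652, 1.197], [0.973, -0.164, 0.165, -0.184], [0.012, -0.673, -0.74, 0.814], [0.0, 0.0, 0.0, 1.0]]
[-3.13986101e+00 -2.45186809e-04  3.41795142e-01] 0.1
```

View pics/top0.png

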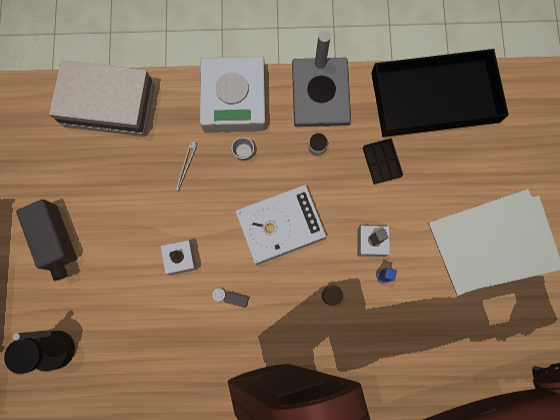

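View pics/scene0.png

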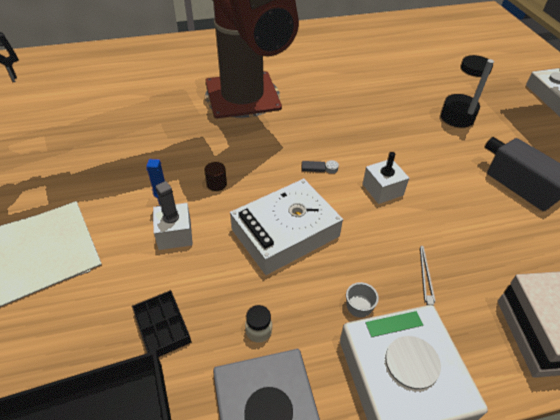

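Top view: the unit is at (281,224) with its terminal strip on the right, the well at (269,228), the mark at (278,247) and the pointer at about (258,225). Candidates for the tuner:
- Grey square handle in the white stand at (375,238). This fits the description.
- Blue lookalike at (387,274), no stand. Not meant.
- Slim black handle in a stand at (177,256). This is the probe.

I'll confirm in one enlarged crop and measure.

```bash
cat > m.py <<'E'
from h import *
z=np.load("top.npz"); im,P=z["im"],z["P"]; z2=np.load("scene.npz"); im2,P2=z2["im"],z2["P"]
def rect(P,box,zl,zh):
    u0,v0,u1,v1=box; Q=P[v0:v1,u0:u1].reshape(-1,3); Q=Q[(Q[:,2]>zl)&(Q[:,2]<zh)]
    r=cv2.minAreaRect((Q[:,:2]*1000).astype(np.float32)); return len(Q),np.round(np.median(Q[:,2]),4),np.round(r[0],1),np.round(r[1],1),round(r[2],1)
for nm,PP,bs in(("top",P,dict(unit=(225,175,335,270),ts=(350,215,400,262),ps=(155,235,205,280))),("scene",P2,dict(unit=(225,175,350,275),ts=(145,175,200,255),ps=(360,145,415,210)))):
    for k,b in bs.items(): print(nm,k,rect(PP,b,.054,.066))
    print(nm,"handle",rect(PP,bs["ts"],.148,.165))
    print(nm,"handleall",rect(PP,bs["ts"],.08,.165))
a=cv2.resize(im[180:290,230:410],None,fx=4.4,fy=4.4,interpolation=cv2.INTER_CUBIC)[:, :792]
b=cv2.resize(im2[150:250,140:350],None,fx=3.7,fy=3.7,interpolation=cv2.INTER_CUBIC)
save("crop1.png",a); save("crop2.png",b[:600,:800])
E
python3 m.py
```

```text
top unit (3640, np.float64(0.0593), array([562.7,  -3.2]), array([150.9, 200.2]), 19.3)
top ts (605, np.float64(0.0591), array([ 512.4, -249.6]), array([75.5, 75.5]), 87.9)
top ps (729, np.float64(0.0596), array([481.8, 269.3]), array([75.7, 75.9]), 10.2)
top handle (112, np.float64(0.1552), array([ 512.2, -250. ]), array([25.4, 26. ]), 20.6)
top handleall (187, np.float64(0.1526), array([ 512. , -249.4]), array([26.2, 26.9]), 22.8)
scene unit (4238, np.float64(0.0588), array([562.9,  -3.5]), array([153.9, 202.8]), 19.1)
scene ts (766, np.float64(0.0589), array([ 489.1, -250. ]), array([ 75.5, 128.7]), 87.8)
scene ps (635, np.float64(0.0588), array([482.2, 268.3]), array([77.6, 77.7]), 10.9)
scene handle (146, np.float64(0.1541), array([ 513.3, -250.5]), array([26.6, 26.3]), 20.3)
scene handleall (624, np.float64(0.1159), array([ 472.2, -258.2]), array([116.2,  32.1]), 12.1)
```

Run:
```python
import cv2,numpy as np
z=np.load("top.npz");im=z["im"];z2=np.load("scene.npz")["im"]
a=cv2.resize(im[205:255,240:300],None,fx=6.6,fy=6.6,interpolation=cv2.INTER_CUBIC)
b=cv2.resize(z2[185:235,270:330],None,fx=6.6,fy=6.6,interpolation=cv2.INTER_CUBIC)
c=cv2.resize(im[215:290,350:410],None,fx=3.5,fy=3.5,interpolation=cv2.INTER_CUBIC)
d=cv2.resize(z2[150:225,140:200],None,fx=3.5,fy=3.5,interpolation=cv2.INTER_CUBIC)
r1=np.hstack([a,b]);r2=np.hstack([c,d]);r2=cv2.copyMakeBorder(r2,0,0,0,r1.shape[1]-r2.shape[1],0)
cv2.imwrite("pics/crop3.png",cv2.cvtColor(np.vstack([r1,r2]),cv2.COLOR_RGB2BGR)); print(r1.shape)
```

```text
(330, 792, 3)
```

View pics/crop3.png

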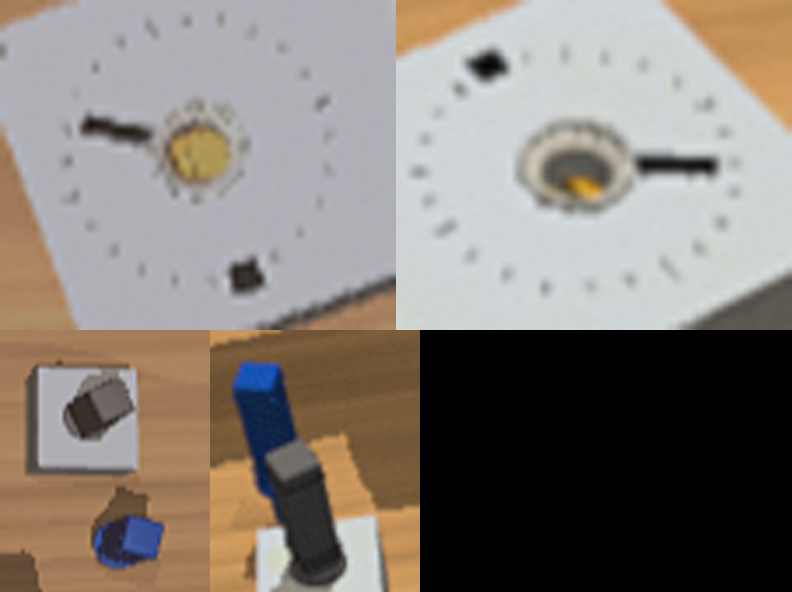

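The crop confirms the grey square tool in the white stand as the tuner (top at 0.155 m, 26 mm square, as given); the blue one has no stand. Next I'll measure the slot from depth and colour in the well, and get the pointer angle.

Run:
```python
from h import *
np.set_printoptions(linewidth=200)
ims=[];Zs=[]
for i in range(5):
    im,P=cloud("top"); ims.append(im.astype(float));Zs.append(P)
im=np.mean(ims,0);P=np.nanmedian(Zs,0)
print((P[221:236,262:278,2]*1000).round().astype(int)); print(im[221:236,262:278].mean(-1).round().astype(int))
y=np.radians(19.2); x=np.array([np.cos(y),np.sin(y)]);yv=np.array([-x[1],x[0]]);c=np.array([.5628,-.0033])+.03*yv
print("well",c)
# project dial points at z=.06
X=P[...,:2]-c; r=np.hypot(X[...,0],X[...,1]); 
dark=(im.mean(-1)<80)&(abs(P[...,2]-.059)<.006)&(r<.062)&(r>.014)
a=np.degrees(np.arctan2(X[...,1],X[...,0]))
n,l,s,ce=cv2.connectedComponentsWithStats(dark.astype(np.uint8))
for i in range(1,n):
    m=l==i
    if m.sum()>5: w=X[m].mean(0); print(m.sum(),ce[i],"r",r[m].min(),r[m].max(),"ang",np.degrees(np.arctan2(w[1],w[0])))
im2,P2=cloud("scene")
C=get_calibration("scene");T=np.linalg.inv(C["world_from_camera"]);q=T[:3,:3]@np.r_[c,.042]+T[:3,3];uv=np.array(C["intrinsics"])@q;print(uv/uv[2])
u,v=(uv[:2]/uv[2]).round().astype(int);s=np.s_[v-9:v+6,u-10:u+10]
print((P2[s][...,2]*1000).round());print(im2[s].mean(-1).round().astype(int)); print((im2[s][...,0].astype(int)-im2[s][...,2]))
```

```text
[[59 59 60 61 64 64 61 62 61 64 62 61 62 59 60 59]
 [59 60 60 63 61 57 58 60 57 60 58 61 60 58 57 61]
 [60 59 64 58 56 56 54 55 53 53 56 58 56 61 58 59]
 [59 64 62 60 55 51 45 39 41 43 52 55 58 64 63 59]
 [61 61 58 56 49 44 34 35 41 42 37 46 56 60 62 58]
 [63 62 61 56 39 41 33 36 35 44 40 42 54 58 65 60]
 [63 60 57 50 43 42 35 32 34 41 41 40 38 60 61 61]
 [63 63 57 45 42 41 41 32 35 41 42 43 43 60 62 64]
 [57 61 57 54 42 39 43 35 36 32 43 43 40 58 63 60]
 [58 64 60 56 40 41 41 33 38 33 40 42 55 62 62 61]
 [60 62 61 62 56 43 38 43 31 33 41 55 58 63 66 63]
 [60 57 63 60 57 55 43 41 33 34 55 57 63 61 57 58]
 [58 60 59 62 61 56 58 55 54 56 58 63 62 58 58 59]
 [61 58 61 59 62 64 61 63 63 64 62 61 59 58 59 57]
 [59 59 58 61 59 60 58 63 60 61 59 60 60 60 58 60]]
[[178 178 177 178 164 173 143 152 133 176 156 149 153 170 179 178]
 [180 179 177 163 148 168 170 156 165 165 175 150 161 160 179 179]
 [170 173 175 144 162 150 145 108 136 133 154 175 146 178 171 178]
 [119 151 168 159 140 100  81 101 107 111 108 157 175 178 165 179]
 [ 72 145 160 149  95 104 111 134 123 138 124 123 158 175 171 166]
[... 3973 characters left out ...]
33  92  52  16  13  19  15   9  -5]
 [ -9 -10  -6   4  14  31  47  36  43  83 139 165 148 121  45  17  14  11   0  -8]
 [ -8  -8 -11  -6   5  28  43  25  25  34  58  99 117  83  34  11   9   1  -5  -7]
 [ -9  -9  -7  -9   1  11  10   8  17  20  18  30  46  23   9   0  -2  -6  -4  -4]
 [ -8  -9  -8 -10  -2  -1  -2  -5   4  10   5   7   9   9  -3  -7  -8  -6  -5  -5]
 [ -8  -8  -8  -8  -9  -9 -10  -9  -3  -1  -1  -2   1   1  -7  -8  -7  -6  -6  -6]
 [ -7  -8  -7  -8  -8  -9  -9  -9  -9  -9 -10 -11  -8  -9  -9  -7  -8  -7  -5  -7]
 [ -8  -9  -8  -8 -10  -7  -7  -8  -9  -8  -8  -7  -9  -8  -8 -10  -8  -8  -6  -7]
 [ -8  -9  -7 -10  -9  -8  -8  -8  -7  -7  -8  -7  -7  -7  -9  -8  -7  -7  -8  -8]]
```

```bash
cat >> h.py <<'E'
WELL=np.array([.5529,.0250]); STAND=np.array([.5126,-.2498])
def slot(n=5):
    Q=[]
    for i in range(n):
        im,P=cloud("top"); Q.append(P[219:238,258:282].reshape(-1,3))
    Q=np.concatenate(Q); X=Q[:,:2]-WELL; k=np.hypot(*X.T)<.0125; X=X[k]; deep=np.clip(.042-Q[k,2],-.004,.0075)-.00375
    best=max(((deep*(np.abs(-np.sin(a)*X[:,0]+np.cos(a)*X[:,1]-o)<.0035)).sum(),np.degrees(a),o) for a in np.radians(np.arange(0,180,2)) for o in np.arange(-.003,.0031,.001))
    return best
def pointer():
    im,P=cloud("top"); X=P[...,:2]-WELL; r=np.hypot(X[...,0],X[...,1])
    m=(im.mean(-1)<85)&(abs(P[...,2]-.059)<.006)&(r<.045)&(r>.02); w=X[m].mean(0); return m.sum(),np.degrees(np.arctan2(w[1],w[0]))
def R(deg): return [np.pi,0,np.radians(deg)]
E
python3 - <<'E'
from h import *
print("slot",slot(),"ptr",pointer())
P=np.load("top.npz")["P"];im=np.load("top.npz")["im"].astype(int)
m=(im[...,2]-im[...,0]>60); m[:260]=False; m[:,:370]=False;m[290:]=False;m[:,405:]=False; print("blue",np.nanmean(P[m],0),np.nanmax(P[m],0),np.nanmin(P[m],0))
x,y=STAND
gripper_to(.085)
movep([x,y,.26],R(20.5)); print(np.round(observe()["q"],2))
move_l([x,y,.106],feed=.12,max_force=15)
gripper_to(.02,60); o=observe(); print(o["opening"],o["grasp_force"],o["eef_pos"])
move_l([x,y,.32],feed=.1); o=observe(); print(o["opening"],o["grasp_force"],o["ft_force"],o["time_s"])
im,_=cloud("scene");im2,_=cloud("top")
C=get_calibration("scene");T=np.linalg.inv(C["world_from_camera"]);q=T[:3,:3]@np.array([x,y,.235])+T[:3,3];uv=np.array(C["intrinsics"])@q;u,v=(uv[:2]/uv[2]).astype(int);print(u,v)
save("lift.png",cv2.resize(im[max(0,v-60):v+40,max(0,u-60):u+60],None,fx=5,fy=5,interpolation=cv2.INTER_CUBIC))
E
```

```text
slot (np.float64(0.1917484251057451), np.float64(16.0), np.float64(0.0)) ptr (np.int64(16), np.float64(73.92612666654679))
blue [ 0.41737717 -0.26657621  0.1248775 ] [ 0.43211654 -0.25229733  0.14560387] [ 0.40233141 -0.28104283  0.04230804]
[-0.59  0.07  1.64 -0.    1.43  0.62]
0.025242885339745055 58.778371810913086 [ 0.51273055 -0.24983247  0.10621574]
0.025756683092145575 58.74897658824921 [ 1.01579314 -0.03062297 -0.02920994] 6.875
155 156
```

View pics/lift.png

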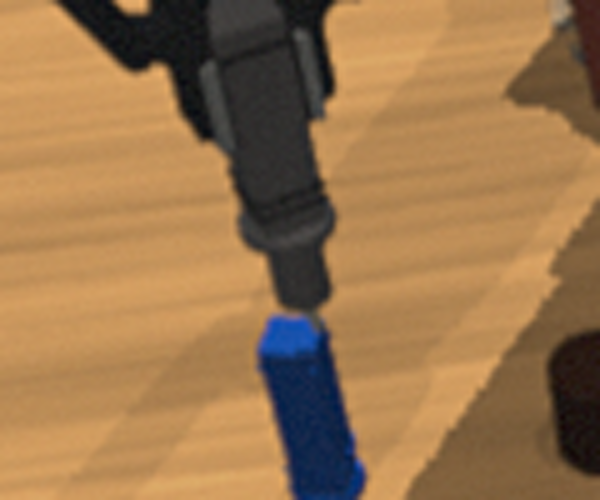

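The lift shows the tuner's tip in front of the blue lookalike, so the blade is unclear (a pale sliver at crop (315,322)). I'll view it at two yaws against clear wood.

Run:
```python
from h import *
C=get_calibration("scene");T=np.linalg.inv(C["world_from_camera"]);p=np.array([.50,-.12,.32])
q=T[:3,:3]@(p-[0,0,.085])+T[:3,3];uv=np.array(C["intrinsics"])@q;u,v=(uv[:2]/uv[2]).astype(int)
o=[]
for a in (20.5,100):
    movep(p,R(a)); im,_=cloud("scene"); o.append(cv2.resize(im[v-30:v+30,u-30:u+30],None,fx=6,fy=6,interpolation=cv2.INTER_CUBIC))
save("blade.png",np.hstack(o)); print(np.round(observe()["q"],2),observe()["time_s"])
```

```text
[-0.39 -0.09  1.69 -0.    1.54 -0.56] 8.9083
```

View pics/blade.png

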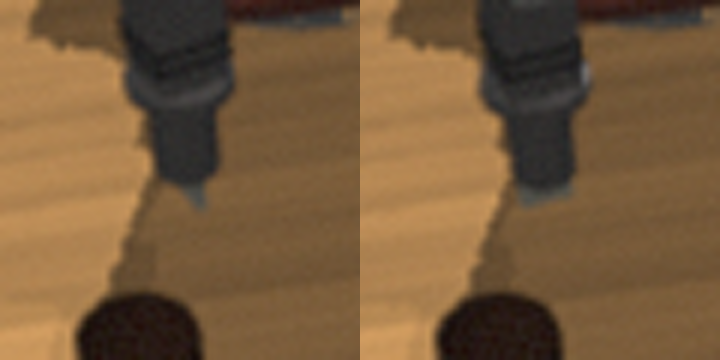

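The left view (yaw 20.5°) shows the blade edge-on at (200,195). The right view (yaw 100°) shows it broad at (545,195). So the blade lies along the gripper yaw, and I'll insert at yaw 16°.

Run:
```python
from h import *
x,y=WELL
movep([x,y,.22],R(16)); move_l([x,y,.158],feed=.1)
f0=observe()["ft_force"]
hit=move_l([x,y,.1270],feed=.03,max_force=10); o=observe(); print(hit,o["eef_pos"],o["ft_force"]-f0,o["torque"],np.round(o["q"],2),o["time_s"])
```

```text
False [0.55311123 0.0249837  0.12728844] [-0.21393606 -0.80802445 -0.11192008] [0.02502663 0.00079615 0.01779957] [-0.1   0.15  1.81  0.    1.18  1.19] 12.4083
```

Run:
```python
from h import *
q0=np.array(observe()["q"])
for d in (10,20,60,110,130):
    q=q0.copy();q[5]-=np.radians(d);set_joints(q);hold(.1);o=observe()
    print(d,np.round(o["eef_pos"],4),np.round(np.degrees(o["tcp_rot"]),1),np.round(o["torque"],3),"ptr",pointer(),o["opening"])
print(o["time_s"],o["ft_force"])
a,_=cloud("top");b,_=cloud("scene")
save("turn.png",np.hstack([cv2.resize(a[190:260,230:310],(400,350)),cv2.resize(b[165:245,250:340],(394,350))]))
```

```text
10 [0.5532 0.025  0.1274] [180.   -0.   25.8] [ 0.004 -0.027 -0.033] ptr (np.int64(0), np.float64(nan)) 0.02551460086026437
20 [0.5529 0.0252 0.1272] [-180.    -0.    35.8] [ 0.328  0.313 -0.052] ptr (np.int64(0), np.float64(nan)) 0.025331259083024835
60 [0.5527 0.025  0.1271] [-180.     0.    75.9] [ 0.349  1.003 -0.056] ptr (np.int64(10), np.float64(117.49201920268503)) 0.024804281117022223
110 [0.5526 0.0245 0.1272] [-179.9    0.   125.9] [-0.215  1.307 -0.054] ptr (np.int64(22), np.float64(178.1740857748142)) 0.025062452755284896
130 [0.5527 0.0244 0.1271] [-179.9    0.   145.8] [-0.47   1.281 -0.078] ptr (np.int64(24), np.float64(-171.98442037705857)) 0.025463041881051602
15.6667 [-4.83254897 -2.44261433  2.28514564]h.py:20: RuntimeWarning: Mean of empty slice.
  m=(im.mean(-1)<85)&(abs(P[...,2]-.059)<.006)&(r<.045)&(r>.02); w=X[m].mean(0); return m.sum(),np.degrees(np.arctan2(w[1],w[0]))
  ret = um.true_divide(
```

View pics/turn.png

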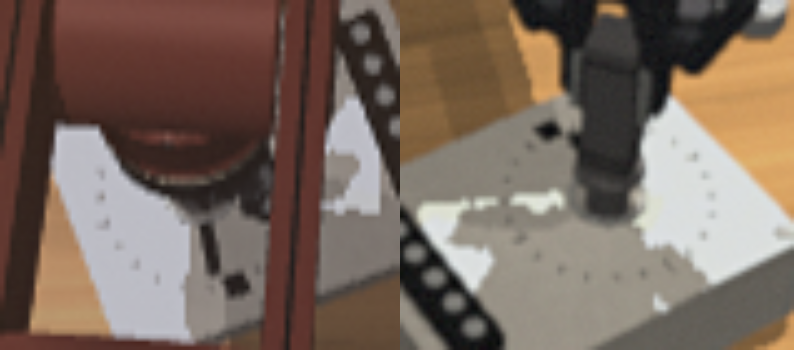

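The top view (left) shows the pointer at (207,250) and the mark at (237,285), about 11° short.

```bash
cat >> h.py <<'E'
def ptr2():
    A=[];M=[]
    for i in range(3):
        im,P=cloud("top"); X=P[...,:2]-WELL; r=np.hypot(X[...,0],X[...,1]);a=np.degrees(np.arctan2(X[...,1],X[...,0]))%360
        d=(im.mean(-1)<85)&(abs(P[...,2]-.059)<.006)&(a>150)&(a<240)
        for L,lo,hi in((A,.026,.045),(M,.050,.060)): L.append(X[d&(r>lo)&(r<hi)])
    f=lambda L:(len(np.concatenate(L)),np.degrees(np.arctan2(*np.concatenate(L).mean(0)[::-1]))%360)
    return f(A),f(M)
E
python3 - <<'E'
from h import *
for i in range(3):
    A,M=ptr2(); d=M[1]-A[1]; print(A,M,d)
    if abs(d)<1.5 or d<0: break
    q=np.array(observe()["q"]);q[5]-=np.radians(d);set_joints(q);hold(.15)
hold(.2);o=observe();print(np.degrees(o["tcp_rot"]),o["torque"],o["time_s"])
E
```

```text
(56, np.float64(188.38499643489857)) (55, np.float64(200.35729002839648)) 11.97229359349791
(58, np.float64(200.0425948117928)) (50, np.float64(200.52953087576824)) 0.48693606397543476
[-1.79915480e+02  6.58768757e-03  1.57778561e+02] [-0.6178697   0.80921606 -0.05739604] 16.7833
```

Run:
```python
from h import *
q=np.array(observe()["q"]);q[5]+=np.radians(8);set_joints(q)
x,y=WELL
p=observe()["eef_pos"]
move_l([x,y,.158],feed=.05); move_l([x,y,.24],feed=.15)
x,y=STAND
movep([x,y,.26],R(20.5)); print(ptr2())
move_l([x,y,.165],feed=.12)
hit=move_l([x,y,.1055],feed=.05,max_force=12); o=observe(); print(hit,o["eef_pos"],o["ft_force"],o["time_s"])
```

```text
((46, np.float64(200.16956727794272)), (41, np.float64(198.79907172339819)))
False [ 0.51274685 -0.24986036  0.10622522] [-3.12671633  1.45746617  5.23993783] 22.4917
```

Run:
```python
from h import *
gripper_to(.085); x,y=STAND
move_l([x,y,.26],feed=.12); set_joints([-1.355,.22,1.526,0,1.395,-.126]); hold(.5)
im,P=cloud("top"); Q=P[215:262,350:400].reshape(-1,3); Q=Q[(Q[:,2]>.145)&(Q[:,2]<.17)]
print(cv2.minAreaRect((Q[:,:2]*1000).astype(np.float32)),np.median(Q[:,2]),ptr2(),slot(),observe()["time_s"])
save("end.png",im)
```

```text
((511.97076416015625, -249.884765625), (25.791040420532227, 26.074312210083008), 20.5893497467041) 0.15420105851120114 ((46, np.float64(200.81591467485833)), (43, np.float64(198.93607238722313))) (np.float64(0.19082278422683108), np.float64(144.0), np.float64(0.0)) 27.1583
```

View pics/end.png

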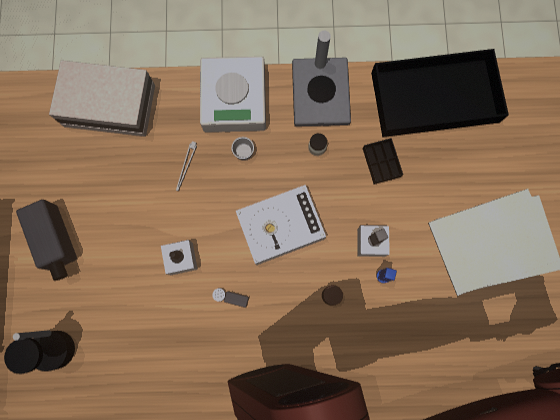

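The end picture shows the pointer (275,240) at the mark (277,247), the tuner home in its stand at (377,237), and everything else where it was.

```bash
python3 -c "from plant import job_done; print(job_done())"
```

```text
the job is handed in; nothing more can be done
None
```

The job is handed in: the pointer stands within about 2° (1.6 mm) of the mark, the tuning tool is back home and released in its own stand, and nothing else was moved; the judge returned no verdict.

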